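Slide a border-tile sample into a sloping display rail

ROBOT

A 7-joint arm with a two-finger parallel gripper is mounted at the origin on the work surface. World frame = base frame: x ahead of the robot, y to its left, z up, the work surface at z = 0. Lengths are in mm, angles in rad, forces in N, time in s.
With the tool pointing down it reaches from about 400 to 875 mm from the base axis. Payload 4.4 kg.
Tool frame: the origin (TCP) lies midway between the tips of the shut fingers; the grasp point (between the pads) lies 19 mm behind it; z points along the fingers, y is the line along which they close (so a half turn about z gives the same grasp; the last joint's range is limited). The gripper opens to 85 mm and grips with 20 to 120 N. Pads are 22 mm wide; open, the fingers measure 114 mm over their backs; the gripper's body (76 mm by 85 mm) begins 54 mm behind the grasp point. The pads swing forward as they close: fully open they stand 13 mm farther back than shut.
Start: joints at [1.142, 0.628, 0.038, 1.517, -0.027, 0.996, -0.02], TCP at [230.709, -607.693, 231.313] pointing down, gripper open.
Joint ranges: [-3.06, 3.06], [-0.37, 2.12], [-1.25, 1.32], [0.18, 2.47], [-1.1, 4.24], [0.23, 1.98], [-2.94, 2.94]. Speed limits (rad/s): [2.57, 2.57, 3.14, 3.14, 3.14, 3.14, 3.14].

INTERFACE

Orientations are given as [roll, pitch, yaw] about the fixed x, y, z axes, in that order (R = Rz(yaw) Ry(pitch) Rx(roll)).
In Python, from cell import read_state, get_image, finish_job gives the robot as it stands.
- The arm moves only by the tool send_rows, never from a script. Its argument "series" is a list of rows, each an object of numbers: "ax", "ay", "az": the turn, a rotation vector about the tool's x, y, z in rad; "dx", "dy", "dz": the shift along the tool's x, y, z in cm; "hand": the closure, from 0 (fully open) to 1 (shut). In form: [{"ax": .., "ay": .., "az": .., "dx": .., "dy": .., "dz": .., "hand": ..}, ...]. A call has 1 to 10 rows; each row is the pose to reach, as a shift and turn from the pose commanded when the call began, along the tool's axes at that moment; what a row does not reach only later rows make up. A row lasts 1/10 s, in which the tool goes at most 50 mm and 8.59 degrees, less where a joint would pass 70% of its speed; a pose out of reach is approached as far as the arm can. A call with a gripper value outside its range is refused whole. The fingers move at their own pace and stop on an object; the grip force is fixed at half the most. Time passes only in rows, so rows that repeat a pose let the fingers close. It gives the time, the measured TCP pose, the force, the opening and the grip force at its end, in the units of the state.
- read_state(): the state, without advancing time (a new reading comes with each control period).
- get_image(name): name is "side" or "top"; returns a dict with "pixels" (384x512x3 uint8, red, green, blue), "mtx" (3x3 intrinsics, pixels), "R" (3x3) and "t" (3): a world point X has camera coordinates R X + t. Camera axes: x right, y down, z forward; pixel columns grow to the right and rows downward; lengths in mm; the calibration is good to about 2 mm. A picture is of the moment at which its call begins. There is no depth.
- finish_job(): hands the job in; it is judged then, once.
The state is a dict: "clock": time; "qpos": joint angles; "qd": joint speeds; "tau": joint torques, N m; "eef_pos": TCP position; "tool_rot": TCP orientation; "force": force on the tool from outside, world axes, zero at the start; "torque": the same for the moment, N m; "width": finger opening in mm; "gripper_force": force on a finger pad.
Only numpy, scipy, OpenCV 4.12 (cv2) and the standard library are available. Lean on these libraries where they do the work, as an engineer would, in place of code of your own. Each camera call takes 0.05 s, during which the arm holds its last target. There are 200 camera calls.

TASK

Mount the border-tile sample on the sloping display stand, face outwards: feed its metal shoe into the rail from the rail's open end and slide it along, gently and without forcing it, until the end of the tile sits flush against the stop block, with the stop's sprung pin pressed in. Leave the bowl, the cup and the stack of square tiles where they are, and let go of the sample.

Things in the scene. Friction and masses are not known exactly. Their poses are not given: they have to be found in the camera images.
- sample: White border tile 120 mm long (y), 62 wide (x), 9 thick (z 18 to 27 mm), face to +z, on an aluminium shoe: foot z 0 to 6, 36 wide, 90 long, ends fully rounded (radius 18); neck z 6 to 18, 16 wide, 70 long. Origin: centre of the foot's underside. Same both ways round. Starts shoe down on the table at one of three places. Grip it across the 62 mm. 0.15 to 0.3 kg.
- rail: Fixed aluminium C-rail on the sloping board. Origin on the channel floor, mid-width. y runs along it, inwards from the mouth (y -85 mm) to the closed end (+110); z: outward normal, 26 deg from vertical, leaning away from the robot's side; x: down the slope. Channel 39 mm wide, 8 high, under two lips (z 8 to 12) that leave a 22 mm slot. Outside width 51; board at z -12, 105 wide (x), y -120 to 120.
- rail_mouth (a point): Middle of the channel floor at the mouth, the only open end, where the lips begin; axes as the rail's. The bare floor runs on 35 mm outside the mouth (towards -y) as a flat landing without walls.
- feeler (a joint): Sprung steel pin, 12 mm thick, in the face of the stop (m): 0 = out by 10 mm, 0.010 = flush, which the tile's end does when it meets the face; under 0.5 N. The stop, a firm dark steel block 50 mm wide, 30 long, z 12.5 to 38.5 over the rail, screw head to 50.5, is clamped with its face 30 to 75 mm past the rail's origin: where is not in the readings, find it by touch or sight.
- stack: Stack of square white tiles, 76 x 76 mm, 31 mm high; origin centre of the underside. To be left alone.
- bowl: Terracotta bowl, 90 mm across, 45 mm high; origin centre of the underside. To be left alone.
- cup: Terracotta cup, 72 mm across, 85 mm high; origin centre of the underside. To be left alone.
Things that resemble listed ones, but are neither listed nor needed, are in the scene too. Leave any orange look-alike of the sample alone.

How it is judged (in metres and radians):
On the way:
1. the shoe's leading end is inside the channel, entered through the mouth, with the sample still mostly outside (x of sample in the frame of rail between -0.004 and 0.004 m and z of sample in the frame of rail between -0.003 and 0.0055 m and angle between the y axis of sample and the y axis of rail, either way round below 0.08 rad and angle between the z axis of sample and the z axis of rail, either way round below 0.16 rad and y of sample in the frame of rail_mouth between -0.038 and 0.03 m), for 0.1 s.
At the end, for the whole second after the job is handed in: Shoe in the channel: within 4 mm of its centre line and 5.5 mm of its floor, along the rail within 0.08 rad, face outwards within 0.16 rad; the stop's pin pressed in by more than 6 of its 10 mm (tile end within 4 mm of the stop's face); sample at rest and released (x of sample in the frame of rail between -0.004 and 0.004 m and z of sample in the frame of rail between -0.003 and 0.0055 m and angle between the y axis of sample and the y axis of rail, either way round below 0.08 rad and angle between the z axis of sample and the z axis of rail, either way round below 0.16 rad and value of joint feeler above 0.006 m and linear speed of sample below 0.01 m/s); the robot touches nothing.
It fails at once if the sample is forced against the rail or its stop with over 30 N (contact force between sample and rail above 30 N).
It fails at once if the stack of tiles is moved more than 25 mm or tipped (distance of stack from where it was at the start of the episode above 0.025 m or angle between stack's own z axis and vertical above 0.3 rad).
It fails at once if the bowl is moved more than 25 mm or tipped (distance of bowl from where it was at the start of the episode above 0.025 m or angle between bowl's own z axis and vertical above 0.3 rad).
It fails at once if the cup is moved more than 25 mm or tipped (distance of cup from where it was at the start of the episode above 0.025 m or angle between cup's own z axis and vertical above 0.3 rad).
It also fails if it takes over 48 s, if anything falls off the work surface, if the arm or the gripper's body presses on something with over 40 N, if the wrist force passes 120 N, or if a joint passes its speed limit or range.

## Working session

There is one attempt and no reset: what is moved stays moved. The work goes in short steps, Python scripts to look and compute and a tool call to move; the robot and the scene stay as the last step left them, time stands still between calls to the robot, and variables do not carry over. Pictures are saved under pics/ and viewed, at most 10 in all, crops included, and the job is handed in when it is done.

Besides the shell and the picture viewer there is one more tool, called after "Emit:" in YAML: its name, and indented under it one key for each argument. send_rows: Moves the arm, as the interface text tells. Its arguments: {"type":"object","properties":{"series":{"type":"array","items":{"type":"object","properties":{"ax":{"type":"number"},"ay":{"type":"number"},"az":{"type":"number"},"dx":{"type":"number"},"dy":{"type":"number"},"dz":{"type":"number"},"hand":{"type":"number"}}}}},"required":["series"]}

```bash
mkdir -p pics
python3 - <<'E'
from cell import *
import cv2,pickle
s=read_state();print(s)
for n in("side","top"):
    d=get_image(n);pickle.dump(d,open(n+'.pkl','wb'));cv2.imwrite(f'pics/{n}0.png',cv2.resize(d['pixels'][:,:,::-1],(800,600),interpolation=cv2.INTER_CUBIC));print(n,d['mtx'].round(1).tolist(),d['R'].round(3).tolist(),d['t'])
E
```

```text
{'clock': 0.0, 'qpos': array([ 1.14218425,  0.62933762,  0.03838824,  1.51835675, -0.02700151,
        0.9963013 , -0.01999826]), 'qd': array([ 0.00138737, -0.00189208,  0.00075549,  0.00047836,  0.00044772,
       -0.00140204,  0.00054841]), 'tau': array([ 1.74781658e-04, -5.63400507e+01,  1.22653484e+00, -1.93451536e+01,
        1.10796030e-02,  1.05549971e-02,  6.05311982e-06]), 'eef_pos': array([ 230.52520792, -607.08529226,  230.39721797]), 'tool_rot': array([-3.13970568e+00, -8.55340359e-06,  3.62856701e-01]), 'force': array([0.04587176, 1.34323595, 0.19563866]), 'torque': array([0.02652036, 0.0006239 , 0.05517463]), 'gripper_force': 0.0, 'width': 85.16788416471184}
side [[371.6, 0.0, 252.2], [0.0, 371.6, 190.1], [0.0, 0.0, 1.0]] [[-0.715, -0.699, -0.008], [-0.459, 0.479, -0.749], [0.527, -0.532, -0.663]] [311.67818411 273.72257663 878.20450184]
top [[353.8, 0.0, 249.9], [0.0, 353.8, 193.8], [0.0, 0.0, 1.0]] [[0.001, -1.0, -0.014], [-0.994, 0.001, -0.109], [0.109, 0.014, -0.994]] [  26.22886307  447.27830266 1094.15891033]
```

View pics/side0.png

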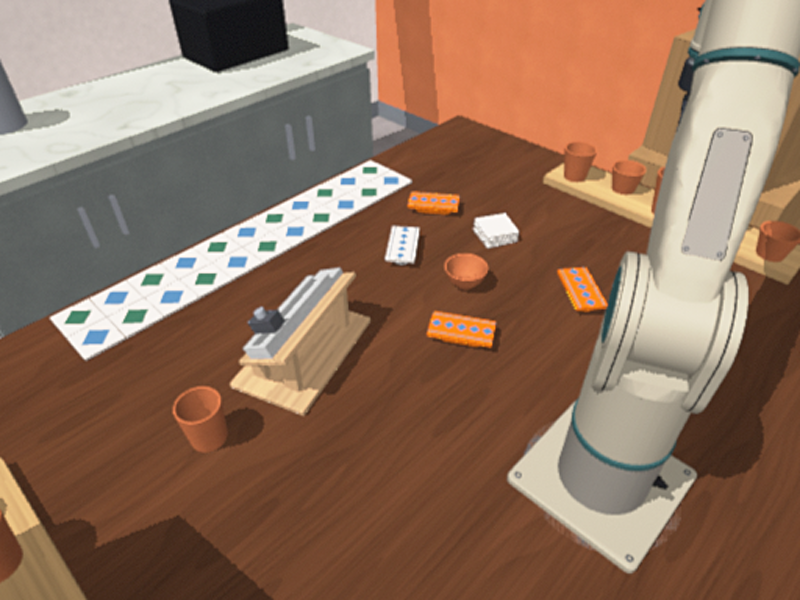

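View pics/top0.png

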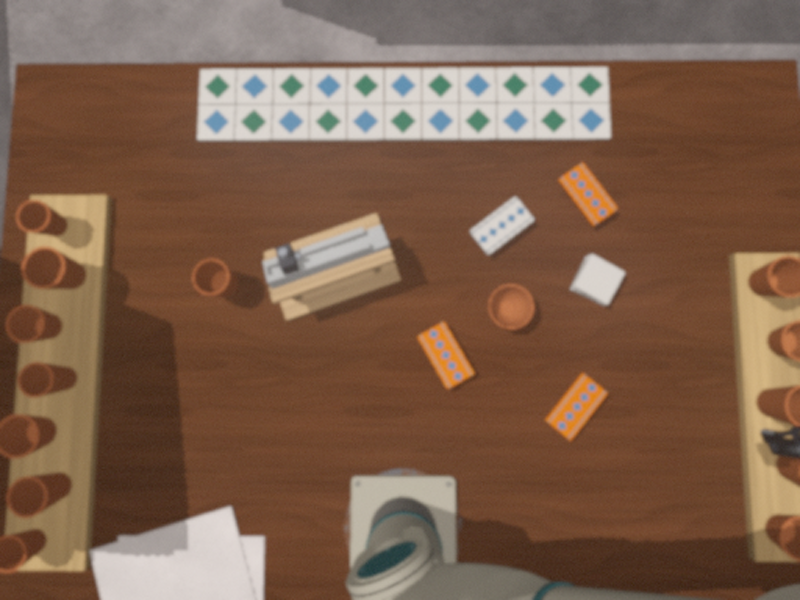

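The side and top views agree on the layout. Candidates in the top view at 800 px:
- white tile with blue diamonds (502,225)
- orange look-alikes (588,194), (446,355) and (577,407)
- square white stack (598,279)
- flat mosaic panel (400,103)

I choose the white tile at (502,225). The rail's mouth is at right (388,237) and its stop at left (287,258). I'll check both in one close crop.

Run:
```python
import cv2,pickle,numpy as np
T=pickle.load(open('top.pkl','rb'))['pixels'];S=pickle.load(open('side.pkl','rb'))['pixels']
def c(I,x,y):
    o=cv2.resize(I[y:y+60,x:x+80],(400,300),interpolation=cv2.INTER_CUBIC)[:,:,::-1].copy()
    for k in range(0,80,10):
        cv2.line(o,(k*5,0),(k*5,5),(0,255,255),1)
        if k<60: cv2.line(o,(0,k*5),(5,k*5),(0,255,255),1)
    return o
a=np.vstack([np.hstack([c(T,280,115),c(S,220,110)]),np.hstack([c(T,170,135),c(S,148,168)])])
cv2.imwrite('pics/c1.png',a)
```

```text
(no output)
```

View pics/c1.png

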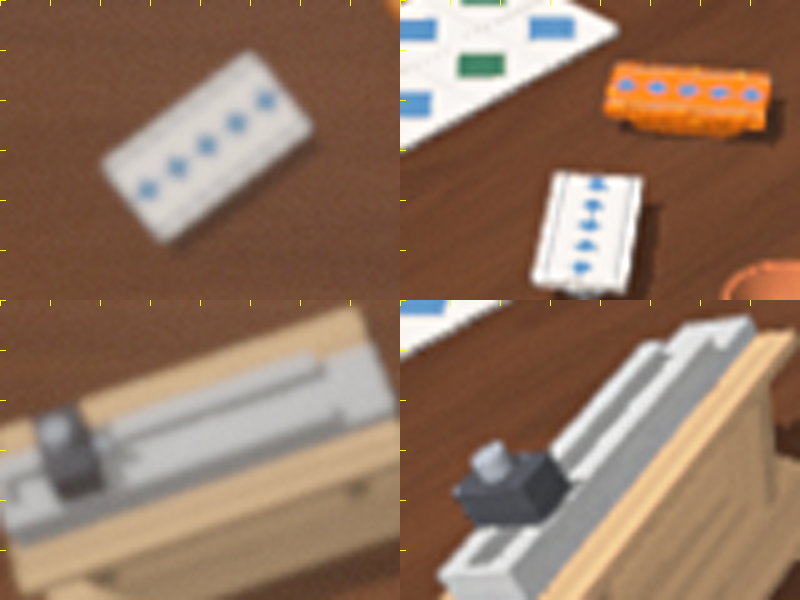

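The crop confirms the white tile, with top-view corners at (250,50), (313,128), (163,242) and (103,165). It also shows the rail, with the stop near the closed end. Next I'll fit poses and check them with an overlay.

```bash
cat > h.py <<'E'
import cv2,pickle,numpy as np
from scipy.optimize import least_squares
from scipy.spatial.transform import Rotation as Ro
C={n:pickle.load(open(n+'.pkl','rb')) for n in('top','side')}
def proj(n,X):
    d=C[n];p=(np.atleast_2d(X)@d['R'].T+d['t'])@d['mtx'].T;return p[:,:2]/p[:,2:]
def onz(n,uv,z):
    d=C[n];r=np.linalg.inv(d['mtx']@d['R'])@np.r_[uv,1];c=-d['R'].T@d['t'];return c+r*(z-c[2])/r[2]
def rail(p):  # x,y,z,yaw
    y=np.array([-np.sin(p[3]),np.cos(p[3]),0]);h=np.array([np.cos(p[3]),np.sin(p[3]),0])
    t=np.radians(26);z=np.cos(t)*np.array([0,0,1])+np.sin(t)*h
    return np.c_[np.cross(y,z),y,z],np.array(p[:3])
def fit(obs,p0):
    def f(p):
        R,o=rail(p);return np.concatenate([(proj(n,R@np.array(X)+o)[0]-uv) for n,X,uv in obs])
    s=least_squares(f,p0,loss='soft_l1',x_scale=[10,10,10,.1]);print(s.x.round(3),f(s.x).reshape(-1,2).round(1).tolist());return s.x
E
cat > a.py <<'E'
from h import *
c=[onz('top',np.array(q)/5+[280,115],27) for q in[(250,50),(313,128),(163,242),(103,165)]]
c=np.array(c);print(c.round(1),c.mean(0),[np.linalg.norm(c[i]-c[i-1]) for i in range(4)])
e=c[1]-c[2]+c[0]-c[3];print('tile dir deg',np.degrees(np.arctan2(e[1],e[0])))
cs=[onz('side',np.array(q)/5+[220,110],27) for q in[(154,173),(243,177),(230,290),(131,280)]];print('side',np.mean(cs,0))
S=lambda X,q:('side',X,np.array(q)/5+[148,168])
T=lambda X,q:('top',X,np.array(q)/5+[170,135])
p=fit([S((-25.5,110,12),(115,272)),S((25.5,110,12),(40,275)),S((25.5,-85,12),(250,43)),S((-25.5,-120,0),(352,20)),
T((11,-85,12),(323,70)),T((25.5,-85,12),(310,50)),T((-25.5,-85,12),(345,125))],[450,150,100,.25])
np.save('rail.npy',p)
R,o=rail(p)
segs=[]
for x in(-25.5,-11,11,25.5): segs.append(((x,-85,12),(x,110,12)))
segs+=[((-25.5,110,12),(25.5,110,12)),((-25.5,-85,12),(25.5,-85,12)),((-25.5,-120,0),(25.5,-120,0)),((-25.5,-120,0),(-25.5,-85,0)),((25.5,-120,0),(25.5,-85,0))]
b=[(-52.5,-120,-12),(52.5,-120,-12),(52.5,120,-12),(-52.5,120,-12)]
segs+=[(b[i],b[i-1]) for i in range(4)]
for n,x,y in(('top',160,130),('side',140,165)):
    k=7.5;o_=cv2.resize(C[n]['pixels'][y:y+80,x:x+106],None,fx=k,fy=k,interpolation=cv2.INTER_CUBIC)[:,:,::-1].copy()
    for s in segs:
        q=((proj(n,np.array(s)@R.T+o)-[x,y]+.5)*k).round().astype(int);cv2.line(o_,tuple(map(int,q[0])),tuple(map(int,q[1])),(0,0,255),1)
    cv2.imwrite(f'pics/ov_{n}.png',o_)
E
python3 a.py
```

```text
[[ 669.3 -230.8   27. ]
 [ 618.  -269.7   27. ]
 [ 544.1 -172.8   27. ]
 [ 594.1 -135.4   27. ]] [ 606.39012522 -202.18390748   27.        ] [np.float64(121.45906069813682), np.float64(64.46494165093411), np.float64(121.89879871818492), np.float64(62.40989006511856)]
tile dir deg -52.238256160853965
side [ 603.6893823  -200.52606502   27.        ]
[5.27798e+02 1.46787e+02 1.05383e+02 3.35000e-01] [[-0.2, -0.7], [1.1, -0.7], [-0.6, 1.1], [0.1, 0.3], [-0.3, 0.4], [1.0, 0.8], [-1.4, -1.5]]
```

View pics/ov_top.png

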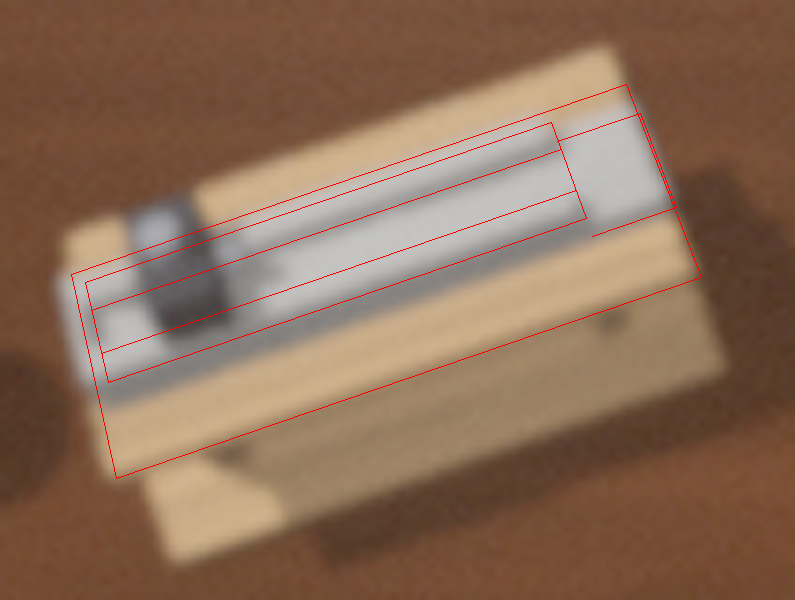

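View pics/ov_side.png

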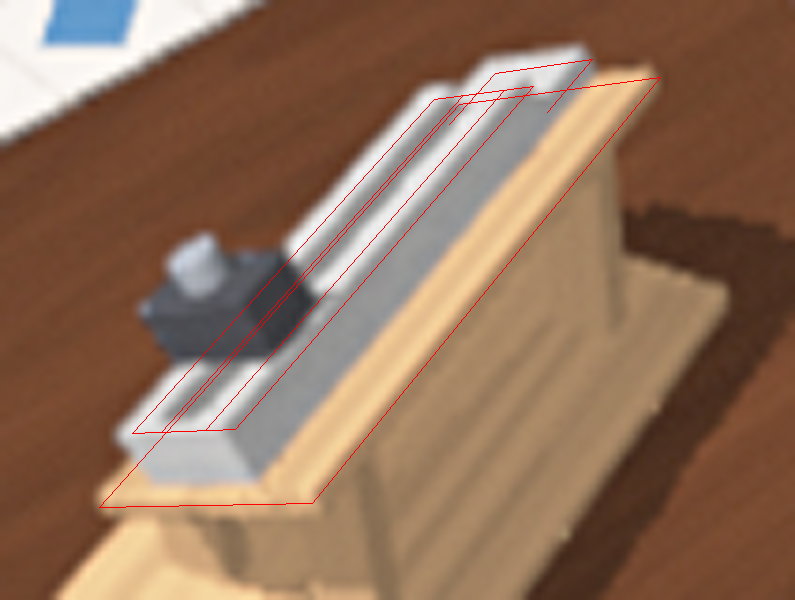

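The overlay shows the fit is a few mm off at the board's downhill edge. I can read clearer corners here: board in top at (610,47), (697,276), (115,476), (67,237), and landing at (632,98), (672,205). I'll refit with those.

```bash
cat > b.py <<'E'
exec(open('a.py').read().split("S=lambda")[0])
T=lambda X,q:('top',X,np.array(q)/7.5-.5+[160,130])
S=lambda X,q:('side',X,np.array(q)/7.5-.5+[140,165])
p=fit([T((52.5,-120,-12),(610,47)),T((-52.5,-120,-12),(697,276)),T((-52.5,120,-12),(115,476)),T((52.5,120,-12),(67,237)),
T((25.5,-120,0),(632,98)),T((-25.5,-120,0),(672,205)),T((-25.5,-85,12),(585,217)),T((11,-85,12),(560,145)),
S((-52.5,-120,-12),(658,72)),S((-52.5,120,-12),(315,500)),S((52.5,120,-12),(100,497)),S((-25.5,-120,0),(590,55)),S((25.5,-120,0),(490,57)),
S((25.5,-85,12),(427,86)),S((-25.5,-85,12),(530,87))],[520,147,105,.33])
np.save('rail.npy',p)
exec("R,o=rail(p)"+open('a.py').read().split("R,o=rail(p)")[1].replace('ov_','ow_'))
print(R.round(4),o)
# stop face: top edge near mouth
for n,q,off in(('top',(225,300),(160,130)),('side',(318,300),(140,165))): 
    uv=np.array(q)/7.5-.5+off
    g=[(abs(proj(n,R@np.array([-25 ,y,12.5])+o)[0]-uv).sum(),y) for y in range(20,90)];print(n,min(g))
a=cv2.imread('pics/ow_top.png');b=cv2.imread('pics/ow_side.png')
cv2.imwrite('pics/ow.png',cv2.resize(np.vstack([a,b])[:, :],(540,600*1)) if 0 else np.hstack([cv2.resize(a,(400,302)),cv2.resize(b,(400,302))]))
E
python3 b.py
```

```text
[[ 669.3 -230.8   27. ]
 [ 618.  -269.7   27. ]
 [ 544.1 -172.8   27. ]
 [ 594.1 -135.4   27. ]] [ 606.39012522 -202.18390748   27.        ] [np.float64(121.45906069813682), np.float64(64.46494165093411), np.float64(121.89879871818492), np.float64(62.40989006511856)]
tile dir deg -52.238256160853965
side [ 603.6893823  -200.52606502   27.        ]
[5.28588e+02 1.47456e+02 1.08578e+02 3.40000e-01] [[1.8, 4.2], [0.3, -0.6], [-0.2, 0.1], [0.1, 4.7], [0.7, 1.3], [0.3, -0.4], [-0.2, -0.5], [-0.2, -0.1], [-0.3, -0.4], [-0.8, -0.6], [-0.6, 0.6], [-0.3, -0.5], [0.0, 1.2], [0.3, 0.9], [-0.2, -1.1]]
[[ 0.8474 -0.3334  0.4133]
 [ 0.2996  0.9428  0.1461]
 [-0.4384  0.      0.8988]] [528.58803005 147.45596462 108.57790897]
top (np.float64(4.88225020193363), 61)
side (np.float64(2.255290999546901), 48)
```

View pics/ow.png

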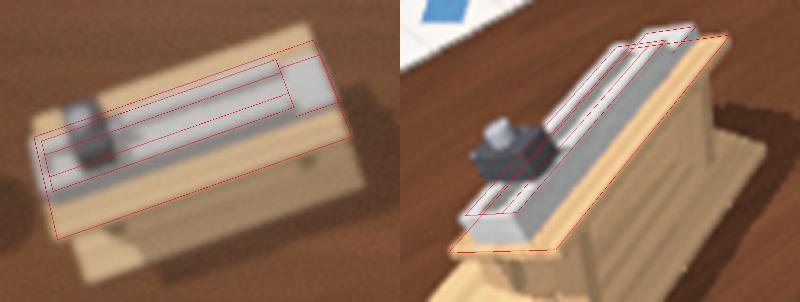

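```bash
sed -i 's/^p=fit(\[T((52.5,-120,-12),(610,47)),/p=fit([/; s/T((52.5,120,-12),(67,237)),//' b.py; python3 b.py | tail -9
cat > g.py <<'E'
import numpy as np
from cell import read_state
from scipy.spatial.transform import Rotation as Ro
from h import rail
p=np.load('rail.npy');RR,RO=rail(p)
def st(q=0):
    s=read_state();return s,np.array(s['eef_pos']),Ro.from_euler('xyz',s['tool_rot'])
def go(pos,rot):
    s,x,r=st();d=r.inv().apply(np.array(pos)-x)/10;a=(r.inv()*rot).as_rotvec()
    print('clock',s['clock'],'d cm',d.round(2),'a',a.round(3),'q',s['qpos'].round(2),'w',round(s['width'],1))
def down(yawdeg): return Ro.from_euler('xyz',[np.pi,0,np.radians(yawdeg)])
RT=Ro.from_matrix(np.c_[RR[:,1],RR[:,0],-RR[:,2]])
def rw(v): return RR@np.array(v)+RO
E
python3 -c "
from g import *
go([605,-201,130],down(127.8))"
```

```text
[ 594.1 -135.4   27. ]] [ 606.39012522 -202.18390748   27.        ] [np.float64(121.45906069813682), np.float64(64.46494165093411), np.float64(121.89879871818492), np.float64(62.40989006511856)]
tile dir deg -52.238256160853965
side [ 603.6893823  -200.52606502   27.        ]
[5.27729e+02 1.47379e+02 1.08862e+02 3.42000e-01] [[0.3, -0.4], [-0.1, 0.4], [0.6, 1.5], [0.3, -0.3], [-0.2, -0.3], [-0.2, 0.1], [-0.2, -0.4], [-0.5, -0.5], [-0.3, 0.8], [-0.2, -0.5], [0.1, 1.2], [0.5, 0.9], [-0.1, -1.1]]
[[ 0.8468 -0.3353  0.413 ]
 [ 0.3014  0.9421  0.147 ]
 [-0.4384  0.      0.8988]] [527.72881211 147.37887188 108.8617623 ]
top (np.float64(5.168975817432084), 61)
side (np.float64(2.544855049477235), 47)
clock 0.1 d cm [ 49.43 -24.66  10.09] a [-1.000e-03 -2.000e-03 -1.868e+00] q [ 1.14  0.63  0.04  1.52 -0.03  1.   -0.02] w 85.6
```

Emit:
send_rows:
  series:
    - {"dx":49.4,"dy":-24.7,"dz":5,"az":-1.4,"hand":0}
    - {"dx":49.4,"dy":-24.7,"dz":5,"az":-1.4,"hand":0}
    - {"dx":49.4,"dy":-24.7,"dz":5,"az":-1.4,"hand":0}
    - {"dx":49.4,"dy":-24.7,"dz":5,"az":-1.4,"hand":0}
    - {"dx":49.4,"dy":-24.7,"dz":5,"az":-1.4,"hand":0}
    - {"dx":49.4,"dy":-24.7,"dz":5,"az":-1.4,"hand":0}
    - {"dx":49.4,"dy":-24.7,"dz":5,"az":-1.4,"hand":0}
    - {"dx":49.4,"dy":-24.7,"dz":5,"az":-1.4,"hand":0}
    - {"dx":49.4,"dy":-24.7,"dz":5,"az":-1.4,"hand":0}
    - {"dx":49.4,"dy":-24.7,"dz":5,"az":-1.4,"hand":0}

```text
invalid input at $.series[0]: expected keys ax, ay, az, dx, dy, dz, hand
```

```bash
python3 -c "
from g import *
go([605,-201.5,90],down(127.8))"
```

```text
clock 0.1 d cm [ 49.41 -24.61  14.09] a [-1.000e-03 -2.000e-03 -1.868e+00] q [ 1.14  0.63  0.04  1.52 -0.03  1.   -0.02] w 85.6
```

Emit:
send_rows:
  series:
    - {"dx":49.4,"dy":-24.7,"dz":5,"ax":0,"ay":0,"az":-1.4,"hand":0}
    - {"dx":49.4,"dy":-24.7,"dz":5,"ax":0,"ay":0,"az":-1.4,"hand":0}
    - {"dx":49.4,"dy":-24.7,"dz":5,"ax":0,"ay":0,"az":-1.4,"hand":0}
    - {"dx":49.4,"dy":-24.7,"dz":5,"ax":0,"ay":0,"az":-1.4,"hand":0}
    - {"dx":49.4,"dy":-24.7,"dz":5,"ax":0,"ay":0,"az":-1.4,"hand":0}
    - {"dx":49.4,"dy":-24.7,"dz":5,"ax":0,"ay":0,"az":-1.4,"hand":0}
    - {"dx":49.4,"dy":-24.7,"dz":5,"ax":0,"ay":0,"az":-1.4,"hand":0}
    - {"dx":49.4,"dy":-24.7,"dz":5,"ax":0,"ay":0,"az":-1.4,"hand":0}
    - {"dx":49.4,"dy":-24.7,"dz":5,"ax":0,"ay":0,"az":-1.4,"hand":0}
    - {"dx":49.4,"dy":-24.7,"dz":5,"ax":0,"ay":0,"az":-1.4,"hand":0}

```text
clock: 1.1
eef_pos: [568.9, -240.0, 185.7]
tool_rot: [-3.141, -0.0, 1.767]
force: [0.4, -0.1, -0.4]
width: 85.4
gripper_force: 0.0
```

```bash
python3 -c "
from g import *
go([605,-201.5,90],down(127.8))"
```

```text
clock 1.1 d cm [3.07 4.3  9.57] a [-0.    -0.001 -0.464] q [ 0.56  0.65 -0.33  1.65  0.26  0.88  0.32] w 85.4
```

Emit:
send_rows:
  series:
    - {"dx":3.1,"dy":4.3,"dz":7,"ax":0,"ay":0,"az":-0.46,"hand":0}
    - {"dx":3.1,"dy":4.3,"dz":7,"ax":0,"ay":0,"az":-0.46,"hand":0}
    - {"dx":3.1,"dy":4.3,"dz":7,"ax":0,"ay":0,"az":-0.46,"hand":0}
    - {"dx":3.1,"dy":4.3,"dz":7,"ax":0,"ay":0,"az":-0.46,"hand":0}
    - {"dx":3.1,"dy":4.3,"dz":7,"ax":0,"ay":0,"az":-0.46,"hand":0}
    - {"dx":3.1,"dy":4.3,"dz":7,"ax":0,"ay":0,"az":-0.46,"hand":0}

```text
clock: 1.7
eef_pos: [604.4, -204.0, 117.0]
tool_rot: [3.141, 0.001, 2.219]
force: [-0.2, -0.2, 0.3]
width: 84.9
gripper_force: 0.0
```

```bash
python3 -c "
from g import *
go([605,-201.5,3],down(127.8))"
```

```text
clock 1.7 d cm [ 0.18  0.2  11.4 ] a [ 0.     0.001 -0.012] q [ 0.53  0.77 -0.42  1.65  0.41  0.81  0.58] w 84.9
```

Emit:
send_rows:
  series:
    - {"dx":0.2,"dy":0.2,"dz":5,"ax":0,"ay":0,"az":-0.012,"hand":0}
    - {"dx":0.2,"dy":0.2,"dz":9,"ax":0,"ay":0,"az":-0.012,"hand":0}
    - {"dx":0.2,"dy":0.2,"dz":11,"ax":0,"ay":0,"az":-0.012,"hand":0}
    - {"dx":0.2,"dy":0.2,"dz":11.6,"ax":0,"ay":0,"az":-0.012,"hand":0}
    - {"dx":0.2,"dy":0.2,"dz":11.6,"ax":0,"ay":0,"az":-0.012,"hand":0}
    - {"dx":0.2,"dy":0.2,"dz":11.6,"ax":0,"ay":0,"az":-0.012,"hand":0}

```text
clock: 2.3
eef_pos: [606.1, -200.5, 2.0]
tool_rot: [3.14, 0.002, 2.234]
force: [0.5, 0.4, 0.4]
width: 85.3
gripper_force: 0.0
```

Run:
```python
from g import *
from cell import get_image
import cv2
go([605,-201.5,0],down(127.8))
T=get_image('top')['pixels'][105:180,270:370];S=get_image('side')['pixels'][95:170,210:310]
f=lambda I:cv2.resize(I,(400,300),interpolation=cv2.INTER_CUBIC)[:,:,::-1]
cv2.imwrite('pics/g1.png',np.hstack([f(T),f(S)]))
```

```text
clock 2.3 d cm [-0.01 -0.15  0.2 ] a [0.002 0.002 0.003] q [ 0.48  0.93 -0.34  1.69  0.49  0.61  0.52] w 85.3
```

View pics/g1.png

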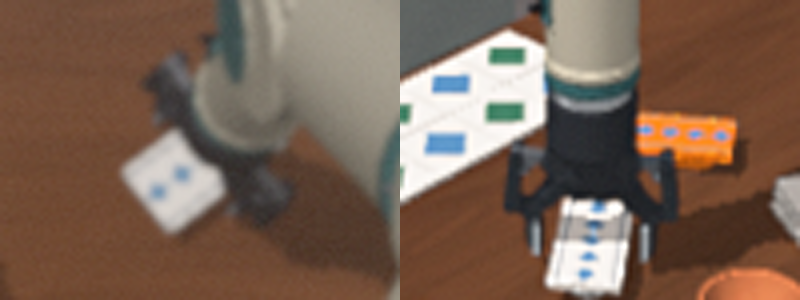

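The fingers straddle the white tile at its middle in the side view (crop 590,235), with clearance on both sides. Closing now.

Emit:
send_rows:
  series:
    - {"dx":0,"dy":0,"dz":0.1,"ax":0,"ay":0,"az":0,"hand":0.3}
    - {"dx":0,"dy":0,"dz":0.1,"ax":0,"ay":0,"az":0,"hand":0.6}
    - {"dx":0,"dy":0,"dz":0.1,"ax":0,"ay":0,"az":0,"hand":0.6}
    - {"dx":0,"dy":0,"dz":0.1,"ax":0,"ay":0,"az":0,"hand":0.6}
    - {"dx":0,"dy":0,"dz":0.1,"ax":0,"ay":0,"az":0,"hand":0.6}
    - {"dx":0,"dy":0,"dz":0.1,"ax":0,"ay":0,"az":0,"hand":0.6}
    - {"dx":0,"dy":0,"dz":0.1,"ax":0,"ay":0,"az":0,"hand":0.6}
    - {"dx":0,"dy":0,"dz":0.1,"ax":0,"ay":0,"az":0,"hand":0.6}

```text
clock: 3.2
eef_pos: [605.4, -200.2, 0.5]
tool_rot: [3.141, 0.001, 2.234]
force: [-1.1, 0.7, 6.4]
width: 60.5
gripper_force: 65.0
```

Run:
```python
from g import *
s,x,r=st();print(x,r.as_euler('xyz'))
# sample origin assumed at floor below TCP: offset along tool z
print(rw([0,-150,60]),rw([0,-150,0]))
go(rw([0,-150,60]),RT)
```

```text
[ 6.05442946e+02 -2.00230667e+02  4.60781114e-01] [3.14077892e+00 1.42019808e-03 2.23447808e+00]
[602.80132819  14.88009198 162.78940508] [578.02151742   6.06134362 108.8617623 ]
clock 3.2 d cm [ 17.08  13.06 -16.25] a [0.451 0.074 0.316] q [ 0.48  0.93 -0.34  1.69  0.49  0.6   0.51] w 60.5
```

Emit:
send_rows:
  series:
    - {"dx":0,"dy":0,"dz":-3,"ax":0,"ay":0,"az":0,"hand":0.6}
    - {"dx":0,"dy":0,"dz":-7,"ax":0,"ay":0,"az":0,"hand":0.6}
    - {"dx":2,"dy":2,"dz":-11,"ax":0.1,"ay":0.02,"az":0.07,"hand":0.6}
    - {"dx":5,"dy":4,"dz":-14,"ax":0.2,"ay":0.03,"az":0.14,"hand":0.6}
    - {"dx":8,"dy":6,"dz":-16,"ax":0.3,"ay":0.05,"az":0.21,"hand":0.6}
    - {"dx":11,"dy":8.5,"dz":-16.2,"ax":0.4,"ay":0.066,"az":0.28,"hand":0.6}
    - {"dx":14,"dy":11,"dz":-16.2,"ax":0.451,"ay":0.074,"az":0.316,"hand":0.6}
    - {"dx":17,"dy":13,"dz":-16.2,"ax":0.451,"ay":0.074,"az":0.316,"hand":0.6}
    - {"dx":17,"dy":13,"dz":-16.2,"ax":0.451,"ay":0.074,"az":0.316,"hand":0.6}
    - {"dx":17,"dy":13,"dz":-16.2,"ax":0.451,"ay":0.074,"az":0.316,"hand":0.6}

```text
clock: 4.2
eef_pos: [602.2, 15.5, 160.8]
tool_rot: [-2.686, -0.001, 1.916]
force: [-0.5, -1.0, -2.0]
width: 60.4
gripper_force: 66.5
```

```bash
cat > pic.py <<'E'
import sys,cv2,pickle
from g import *
from cell import get_image
go(rw([0,-150,60]),RT)
s,x,r=st();print('rail frame TCP',(RR.T@(x-RO)).round(2),s['force'])
a,b=get_image('top'),get_image('side')
T=a['pixels'][125:200,160:260+0];S=b['pixels'][150:225,165:265]
f=lambda I:cv2.resize(I,(400,300),interpolation=cv2.INTER_CUBIC)[:,:,::-1]
cv2.imwrite(f'pics/{sys.argv[1]}.png',np.hstack([f(T),f(S)]))
pickle.dump((a,b),open(sys.argv[1]+'.pkl','wb'))
E
python3 pic.py p1
```

```text
clock 4.2 d cm [-0.08 -0.05 -0.2 ] a [-0.002  0.     0.004] q [ 0.    0.9  -0.27  1.27  0.27  1.46  0.04] w 60.4
rail frame TCP [   0.53 -149.22   58.03] [-0.53990076 -1.03814373 -1.97169857]
```

Emit:
send_rows:
  series:
    - {"dx":0.4,"dy":0,"dz":2.5,"ax":0,"ay":0,"az":0,"hand":0.6}
    - {"dx":0.9,"dy":-0.05,"dz":4,"ax":0,"ay":0,"az":0,"hand":0.6}
    - {"dx":0.9,"dy":-0.05,"dz":4.8,"ax":0,"ay":0,"az":0,"hand":0.6}
    - {"dx":0.9,"dy":-0.05,"dz":4.8,"ax":0,"ay":0,"az":0,"hand":0.6}
    - {"dx":0.9,"dy":-0.05,"dz":4.8,"ax":0,"ay":0,"az":0,"hand":0.6}
    - {"dx":0.9,"dy":-0.05,"dz":4.8,"ax":0,"ay":0,"az":0,"hand":0.6}

```text
clock: 4.9
eef_pos: [580.1, 14.9, 119.1]
tool_rot: [-2.688, -0.0, 1.912]
force: [-0.3, -0.4, -1.7]
width: 60.5
gripper_force: 66.4
```

```bash
python3 pic.py p2
```

```text
clock 4.9 d cm [-0.76  0.01 -4.87] a [ 0.001 -0.    -0.   ] q [ 0.01  0.91 -0.27  1.38  0.28  1.34  0.01] w 60.5
rail frame TCP [-8.0000e-02 -1.4236e+02  1.1340e+01] [-0.28409989 -0.44510718 -1.68607867]
```

View pics/p2.png

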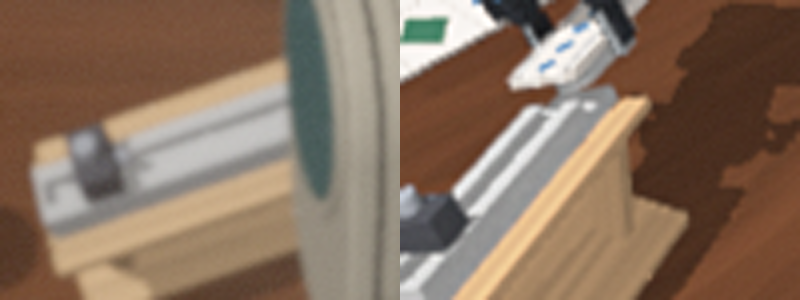

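The side view shows the held tile, face up, over the landing (crop 575,60). The foot end (568,93) is just above the landing. I'll overlay the models at higher zoom to read the lateral error.

Run:
```python
import pickle,cv2
from h import proj
from g import *
a,b=pickle.load(open('p2.pkl','rb'));s,x,r=st()
X0,Y0,k=180,148,10
I=cv2.resize(b['pixels'][Y0:Y0+50,X0:X0+76],None,fx=k,fy=k,interpolation=cv2.INTER_CUBIC)[:,:,::-1].copy()
def dr(P,c):
    q=((proj('side',P)-[X0,Y0]+.5)*k).round().astype(np.int32);cv2.polylines(I,[q],False,c,1)
M=r.as_matrix();TS=np.c_[M[:,1],M[:,0],-M[:,2]]  # sample axes x,y,z
t=lambda P:np.array(P,float)@TS.T+x+TS@[0,0,-.5]
for z in(27,18): dr(t([(-31,-60,z),(31,-60,z),(31,60,z),(-31,60,z),(-31,-60,z)]),(0,0,255))
th=np.linspace(0,np.pi,20)
for z in(0,6): dr(t([(18*np.cos(u),27+18*np.sin(u),z) for u in th]),(255,0,255))
w=lambda P:np.array(P,float)@RR.T+RO
for xx in(-25.5,-11,11,25.5): dr(w([(xx,-85,12),(xx,110,12)]),(0,255,0))
dr(w([(-25.5,-85,12),(25.5,-85,12)]),(0,255,0));dr(w([(-25.5,-85,0),(-25.5,-120,0),(25.5,-120,0),(25.5,-85,0)]),(255,255,0))
cv2.imwrite('pics/p3.png',I)
```

```text
(no output)
```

View pics/p3.png

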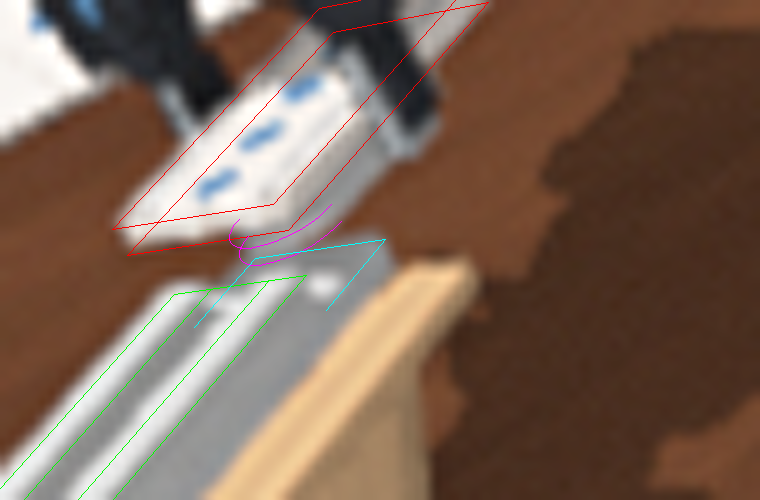

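The overlay shows the tile close to its model, within about 1–2 px of the leading corner at (118,212). I'll get the tile's offset from the blue diamond centroids numerically.

Run:
```python
import pickle,cv2
from h import proj
from g import *
a,b=pickle.load(open('p2.pkl','rb'));s,x,r=st()
I=b['pixels'].astype(float);w=np.clip(I[:,:,2]-I[:,:,0]-15,0,None);m=(w>0).astype(np.uint8)
m[:150]=0;m[172:]=0;m[:,:195]=0;m[:,222:]=0
n,l=cv2.connectedComponents(m);yy,xx=np.mgrid[:384,:512]
for i in range(1,n):
    k=l==i
    if k.sum()>3: print((w*k*xx).sum()/(w*k).sum(),(w*k*yy).sum()/(w*k).sum(),k.sum())
M=r.as_matrix();TS=np.c_[M[:,1],M[:,0],-M[:,2]]
t=lambda P:np.array(P,float)@TS.T+x+TS@[0,0,-.5]
for y in(47,23.6,0): 
    q=proj('side',t([(0,y,27)])[0])[0];J=[proj('side',t([np.array((0,y,27))+e])[0])[0]-q for e in np.eye(3)]
    print(y,q.round(2),'px/mm x,y,z',np.array(J).round(2).tolist())
```

```text
209.66268656716417 156.4179104477612 11
205.6156462585034 161.1904761904762 8
201.1818181818182 165.9023569023569 8
47 [201.02 166.59] px/mm x,y,z [[-0.26, 0.04], [-0.18, 0.2], [-0.17, -0.29]]
23.6 [205.19 162.02] px/mm x,y,z [[-0.26, 0.04], [-0.18, 0.19], [-0.16, -0.29]]
0 [209.26 157.55] px/mm x,y,z [[-0.26, 0.05], [-0.17, 0.19], [-0.16, -0.29]]
```

Emit:
send_rows:
  series:
    - {"dx":0.1,"dy":0,"dz":0.3,"ax":0,"ay":0,"az":0,"hand":0.6}
    - {"dx":0.2,"dy":0,"dz":0.6,"ax":0,"ay":0,"az":0,"hand":0.6}
    - {"dx":0.3,"dy":0,"dz":0.7,"ax":0,"ay":0,"az":0,"hand":0.6}
    - {"dx":0.3,"dy":0,"dz":0.7,"ax":0,"ay":0,"az":0,"hand":0.6}
    - {"dx":0.3,"dy":0,"dz":0.7,"ax":0,"ay":0,"az":0,"hand":0.6}

```text
clock: 5.5
eef_pos: [575.1, 17.2, 112.0]
tool_rot: [-2.686, -0.001, 1.913]
force: [0.3, 0.7, -3.1]
width: 60.4
gripper_force: 66.5
```

```bash
cat > f.py <<'E'
from g import *
s,x,r=st();print('t',s['clock'],'rail TCP',(RR.T@(x-RO)).round(2),'F rail',(RR.T@s['force']).round(1),'M',(RR.T@s['torque']).round(2),'rot err',(r.inv()*RT).as_rotvec().round(3))
E
python3 f.py
```

```text
t 5.5 rail TCP [  -0.5  -138.58    3.3 ] F rail [ 1.8  0.6 -2.6] M [-0.01 -0.6  -0.03] rot err [-0.001 -0.001  0.001]
```

Emit:
send_rows:
  series:
    - {"dx":0,"dy":0,"dz":0.1,"ax":0,"ay":0,"az":0,"hand":0.6}
    - {"dx":0,"dy":0,"dz":0.15,"ax":0,"ay":0,"az":0,"hand":0.6}
    - {"dx":0,"dy":0,"dz":0.15,"ax":0,"ay":0,"az":0,"hand":0.6}

```text
clock: 5.8
eef_pos: [574.7, 16.8, 110.9]
tool_rot: [-2.687, -0.001, 1.913]
force: [1.4, 0.1, -1.3]
width: 60.6
gripper_force: 66.7
```

```bash
python3 f.py
```

```text
t 5.8 rail TCP [  -0.45 -138.79    2.1 ] F rail [ 1.8 -0.3 -0.5] M [-0.   -0.61  0.05] rot err [-0.001 -0.     0.   ]
```

Emit:
send_rows:
  series:
    - {"dx":0,"dy":0,"dz":0.06,"ax":0,"ay":0,"az":0,"hand":0.6}
    - {"dx":0,"dy":0,"dz":0.1,"ax":0,"ay":0,"az":0,"hand":0.6}
    - {"dx":0,"dy":0,"dz":0.1,"ax":0,"ay":0,"az":0,"hand":0.6}

```text
clock: 6.1
eef_pos: [574.7, 16.7, 110.7]
tool_rot: [-2.688, -0.0, 1.913]
force: [0.9, 0.2, 4.8]
width: 60.2
gripper_force: 67.2
```

```bash
python3 f.py
```

```text
t 6.1 rail TCP [  -0.41 -138.91    1.87] F rail [-1.2 -0.1  4.7] M [ 0.02 -0.27  0.08] rot err [ 0. -0.  0.]
```

Emit:
send_rows:
  series:
    - {"dx":0,"dy":0,"dz":-0.12,"ax":0,"ay":0,"az":0,"hand":0.6}
    - {"dx":0.4,"dy":0,"dz":-0.12,"ax":0,"ay":0,"az":0,"hand":0.6}
    - {"dx":0.8,"dy":0,"dz":-0.12,"ax":0,"ay":0,"az":0,"hand":0.6}
    - {"dx":1.0,"dy":0,"dz":-0.12,"ax":0,"ay":0,"az":0,"hand":0.6}
    - {"dx":1.0,"dy":0,"dz":-0.12,"ax":0,"ay":0,"az":0,"hand":0.6}

```text
clock: 6.6
eef_pos: [571.2, 27.1, 110.9]
tool_rot: [-2.687, -0.001, 1.914]
force: [2.6, 0.3, 1.3]
width: 60.8
gripper_force: 66.9
```

```bash
python3 f.py
```

```text
t 6.6 rail TCP [  -0.32 -127.86    2.1 ] F rail [ 1.7 -0.6  2.3] M [-0.   -0.73  0.02] rot err [-0.001 -0.001  0.002]
```

Emit:
send_rows:
  series:
    - {"dx":0.2,"dy":0,"dz":-0.03,"ax":0,"ay":0,"az":0,"hand":0.6}
    - {"dx":0.4,"dy":0,"dz":-0.03,"ax":0,"ay":0,"az":0,"hand":0.6}
    - {"dx":0.4,"dy":0,"dz":-0.03,"ax":0,"ay":0,"az":0,"hand":0.6}

```text
clock: 6.9
eef_pos: [569.7, 30.6, 111.1]
tool_rot: [-2.686, -0.001, 1.913]
force: [0.9, -0.4, 0.4]
width: 60.3
gripper_force: 66.7
```

```bash
python3 f.py
```

```text
t 6.9 rail TCP [  -0.61 -124.14    2.15] F rail [ 0.5 -0.6  0.7] M [-0.   -0.68 -0.03] rot err [-0.002 -0.001  0.001]
```

Emit:
send_rows:
  series:
    - {"dx":0.2,"dy":0,"dz":0,"ax":0,"ay":0,"az":0,"hand":0.6}
    - {"dx":0.4,"dy":0,"dz":0,"ax":0,"ay":0,"az":0,"hand":0.6}
    - {"dx":0.4,"dy":0,"dz":0,"ax":0,"ay":0,"az":0,"hand":0.6}

```text
clock: 7.2
eef_pos: [568.3, 34.5, 111.1]
tool_rot: [-2.686, -0.002, 1.913]
force: [0.4, -0.1, -1.6]
width: 60.5
gripper_force: 66.7
```

```bash
python3 f.py
```

```text
t 7.2 rail TCP [  -0.62 -119.99    2.16] F rail [ 1.  -0.2 -1.3] M [ 0.02 -0.62  0.01] rot err [-0.002 -0.001  0.001]
```

Emit:
send_rows:
  series:
    - {"dx":0.2,"dy":0,"dz":0,"ax":0,"ay":0,"az":0,"hand":0.6}
    - {"dx":0.4,"dy":0,"dz":0,"ax":0,"ay":0,"az":0,"hand":0.6}
    - {"dx":0.5,"dy":0,"dz":0,"ax":0,"ay":0,"az":0,"hand":0.6}
    - {"dx":0.5,"dy":0,"dz":0,"ax":0,"ay":0,"az":0,"hand":0.6}

```text
clock: 7.6
eef_pos: [566.7, 39.1, 111.1]
tool_rot: [-2.686, -0.002, 1.913]
force: [0.9, -0.1, -1.4]
width: 60.6
gripper_force: 66.6
```

```bash
python3 f.py
```

```text
t 7.6 rail TCP [  -0.61 -115.08    2.2 ] F rail [ 1.3 -0.4 -0.9] M [ 0.07 -0.66 -0.02] rot err [-0.002 -0.001  0.001]
```

Emit:
send_rows:
  series:
    - {"dx":0.2,"dy":0,"dz":0,"ax":0,"ay":0,"az":0,"hand":0.6}
    - {"dx":0.4,"dy":0,"dz":0,"ax":0,"ay":0,"az":0,"hand":0.6}
    - {"dx":0.6,"dy":0,"dz":0,"ax":0,"ay":0,"az":0,"hand":0.6}
    - {"dx":0.6,"dy":0,"dz":0,"ax":0,"ay":0,"az":0,"hand":0.6}

```text
clock: 8.0
eef_pos: [564.7, 45.0, 111.1]
tool_rot: [-2.686, -0.002, 1.914]
force: [-0.3, 0.0, -1.4]
width: 60.8
gripper_force: 66.5
```

```bash
python3 f.py
```

```text
t 8.0 rail TCP [  -0.58 -108.87    2.24] F rail [ 0.3  0.1 -1.4] M [ 0.08 -0.69 -0.04] rot err [-0.002 -0.001  0.001]
```

Emit:
send_rows:
  series:
    - {"dx":0.3,"dy":0,"dz":0,"ax":0,"ay":0,"az":0,"hand":0.6}
    - {"dx":0.6,"dy":0,"dz":0,"ax":0,"ay":0,"az":0,"hand":0.6}
    - {"dx":0.9,"dy":0,"dz":0,"ax":0,"ay":0,"az":0,"hand":0.6}
    - {"dx":1.2,"dy":0,"dz":0,"ax":0,"ay":0,"az":0,"hand":0.6}
    - {"dx":1.2,"dy":0,"dz":0,"ax":0,"ay":0,"az":0,"hand":0.6}

```text
clock: 8.5
eef_pos: [560.6, 56.4, 111.2]
tool_rot: [-2.686, -0.002, 1.914]
force: [-0.6, 0.8, -1.7]
width: 60.7
gripper_force: 66.5
```

```bash
python3 f.py
```

```text
t 8.5 rail TCP [ -0.55 -96.7    2.32] F rail [ 0.5  1.  -1.6] M [-0.01 -0.65  0.05] rot err [-0.001 -0.001  0.002]
```

Emit:
send_rows:
  series:
    - {"dx":0.3,"dy":0,"dz":0,"ax":0,"ay":0,"az":0,"hand":0.6}
    - {"dx":0.7,"dy":0,"dz":0,"ax":0,"ay":0,"az":0,"hand":0.6}
    - {"dx":1.1,"dy":0,"dz":0,"ax":0,"ay":0,"az":0,"hand":0.6}
    - {"dx":1.5,"dy":0,"dz":0,"ax":0,"ay":0,"az":0,"hand":0.6}
    - {"dx":1.5,"dy":0,"dz":0,"ax":0,"ay":0,"az":0,"hand":0.6}

```text
clock: 9.0
eef_pos: [555.6, 70.8, 111.3]
tool_rot: [-2.687, -0.002, 1.914]
force: [0.2, 0.0, -0.9]
width: 61.1
gripper_force: 66.5
```

```bash
python3 f.py
```

```text
t 9.0 rail TCP [ -0.5  -81.49   2.43] F rail [ 0.6 -0.1 -0.7] M [-0.05 -0.72  0.03] rot err [-0.001 -0.001  0.002]
```

Emit:
send_rows:
  series:
    - {"dx":0.3,"dy":0,"dz":0.01,"ax":0,"ay":0,"az":0,"hand":0.6}
    - {"dx":0.7,"dy":0,"dz":0.02,"ax":0,"ay":0,"az":0,"hand":0.6}
    - {"dx":1.1,"dy":0,"dz":0.02,"ax":0,"ay":0,"az":0,"hand":0.6}
    - {"dx":1.5,"dy":0,"dz":0.02,"ax":0,"ay":0,"az":0,"hand":0.6}
    - {"dx":1.9,"dy":0,"dz":0.02,"ax":0,"ay":0,"az":0,"hand":0.6}
    - {"dx":1.9,"dy":0,"dz":0.02,"ax":0,"ay":0,"az":0,"hand":0.6}

```text
clock: 9.6
eef_pos: [549.2, 88.7, 111.1]
tool_rot: [-2.687, -0.002, 1.914]
force: [-0.9, 0.8, -1.4]
width: 60.9
gripper_force: 66.5
```

```bash
python3 f.py
```

```text
t 9.6 rail TCP [ -0.5  -62.46   2.26] F rail [ 0.1  1.1 -1.5] M [ 0.04 -0.66  0.05] rot err [-0.001 -0.001  0.002]
```

Emit:
send_rows:
  series:
    - {"dx":0.3,"dy":0,"dz":0.01,"ax":0,"ay":0,"az":0,"hand":0.6}
    - {"dx":0.7,"dy":0,"dz":0.01,"ax":0,"ay":0,"az":0,"hand":0.6}
    - {"dx":1.1,"dy":0,"dz":0.01,"ax":0,"ay":0,"az":0,"hand":0.6}
    - {"dx":1.5,"dy":0,"dz":0.02,"ax":0,"ay":0,"az":0,"hand":0.6}
    - {"dx":1.9,"dy":0,"dz":0.02,"ax":0,"ay":0,"az":0,"hand":0.6}
    - {"dx":1.9,"dy":0,"dz":0.02,"ax":0,"ay":0,"az":0,"hand":0.6}

```text
clock: 10.2
eef_pos: [542.8, 106.7, 111.0]
tool_rot: [-2.687, -0.002, 1.914]
force: [0.1, 1.2, -0.1]
width: 60.8
gripper_force: 66.7
```

```bash
python3 f.py
```

```text
t 10.2 rail TCP [ -0.47 -43.39   2.19] F rail [0.5 1.1 0.2] M [ 0.2  -0.65  0.06] rot err [-0.001 -0.001  0.002]
```

Run:
```python
from h import *
R,o=rail(np.load('rail.npy'))
for n,q,off,zs in(('top',(225,300),(160,130),(12.5,38.5)),('side',(318,300),(140,165),(12.5,38.5)),('top',(192,197),(160,130),(38.5,)),('side',(285,250),(140,165),(38.5,))): 
    uv=np.array(q)/7.5-.5+off
    for z in zs:
        for xx in(-25,25):
            g=[(np.linalg.norm(proj(n,R@np.array([xx,y,z])+o)[0]-uv),y) for y in range(10,100)];print(n,q,z,xx,min(g))
```

```text
top (225, 300) 12.5 -25 (np.float64(4.863564573028652), 56)
top (225, 300) 12.5 25 (np.float64(8.472246501270643), 59)
top (225, 300) 38.5 -25 (np.float64(0.8997288652844588), 53)
top (225, 300) 38.5 25 (np.float64(14.355476815594868), 56)
side (318, 300) 12.5 -25 (np.float64(1.926087444798833), 52)
side (318, 300) 12.5 25 (np.float64(7.293911557728765), 21)
side (318, 300) 38.5 -25 (np.float64(7.136899974987229), 60)
side (318, 300) 38.5 25 (np.float64(16.055620749031505), 28)
top (192, 197) 38.5 -25 (np.float64(13.533835702100136), 52)
top (192, 197) 38.5 25 (np.float64(0.11584182890913138), 55)
side (285, 250) 38.5 -25 (np.float64(0.5979358842043457), 54)
side (285, 250) 38.5 25 (np.float64(8.293437678057801), 22)
```

Emit:
send_rows:
  series:
    - {"dx":0.2,"dy":0,"dz":0,"ax":0,"ay":0,"az":0,"hand":0.6}
    - {"dx":0.4,"dy":0,"dz":0,"ax":0,"ay":0,"az":0,"hand":0.6}
    - {"dx":0.6,"dy":0,"dz":0,"ax":0,"ay":0,"az":0,"hand":0.6}
    - {"dx":0.8,"dy":0,"dz":0,"ax":0,"ay":0,"az":0,"hand":0.6}
    - {"dx":1.0,"dy":0,"dz":0,"ax":0,"ay":0,"az":0,"hand":0.6}
    - {"dx":1.0,"dy":0,"dz":0,"ax":0,"ay":0,"az":0,"hand":0.6}

```text
clock: 10.8
eef_pos: [539.7, 115.3, 111.0]
tool_rot: [-2.687, -0.001, 1.913]
force: [1.5, 0.2, 1.4]
width: 60.7
gripper_force: 66.9
```

Emit:
send_rows:
  series:
    - {"dx":0.2,"dy":0,"dz":0,"ax":0,"ay":0,"az":0,"hand":0.6}
    - {"dx":0.4,"dy":0,"dz":0,"ax":0,"ay":0,"az":0,"hand":0.6}
    - {"dx":0.6,"dy":0,"dz":0,"ax":0,"ay":0,"az":0,"hand":0.6}
    - {"dx":0.8,"dy":0,"dz":0,"ax":0,"ay":0,"az":0,"hand":0.6}
    - {"dx":1.0,"dy":0,"dz":0,"ax":0,"ay":0,"az":0,"hand":0.6}
    - {"dx":1.2,"dy":0,"dz":0,"ax":0,"ay":0,"az":0,"hand":0.6}
    - {"dx":1.2,"dy":0,"dz":0,"ax":0,"ay":0,"az":0,"hand":0.6}

```text
clock: 11.5
eef_pos: [535.6, 126.7, 111.0]
tool_rot: [-2.687, -0.001, 1.913]
force: [1.7, -0.3, 3.0]
width: 60.7
gripper_force: 67.0
```

```bash
python3 f.py
```

```text
t 11.5 rail TCP [ -0.52 -22.12   2.13] F rail [ 0.  -0.9  3.4] M [-0.34 -0.74 -0.  ] rot err [-0.001 -0.001  0.001]
```

Emit:
send_rows:
  series:
    - {"dx":0.2,"dy":0,"dz":-0.03,"ax":0,"ay":0,"az":0,"hand":0.6}
    - {"dx":0.4,"dy":0,"dz":-0.03,"ax":0,"ay":0,"az":0,"hand":0.6}
    - {"dx":0.6,"dy":0,"dz":-0.03,"ax":0,"ay":0,"az":0,"hand":0.6}
    - {"dx":0.8,"dy":0,"dz":-0.03,"ax":0,"ay":0,"az":0,"hand":0.6}
    - {"dx":0.8,"dy":0,"dz":-0.03,"ax":0,"ay":0,"az":0,"hand":0.6}

```text
clock: 12.0
eef_pos: [532.7, 134.4, 111.1]
tool_rot: [-2.686, -0.002, 1.914]
force: [1.6, 0.0, 2.3]
width: 60.4
gripper_force: 66.9
```

```bash
python3 f.py
```

```text
t 12.0 rail TCP [ -0.66 -13.85   2.16] F rail [ 0.3 -0.5  2.7] M [-0.17 -0.73 -0.01] rot err [-0.002 -0.001  0.001]
```

Now small steps, checking force after each.

Emit:
send_rows:
  series:
    - {"dx":0.1,"dy":0,"dz":-0.02,"ax":0,"ay":0,"az":0,"hand":0.6}
    - {"dx":0.2,"dy":0,"dz":-0.02,"ax":0,"ay":0,"az":0,"hand":0.6}
    - {"dx":0.3,"dy":0,"dz":-0.02,"ax":0,"ay":0,"az":0,"hand":0.6}
    - {"dx":0.3,"dy":0,"dz":-0.02,"ax":0,"ay":0,"az":0,"hand":0.6}

```text
clock: 12.4
eef_pos: [531.8, 136.9, 111.1]
tool_rot: [-2.686, -0.001, 1.913]
force: [3.0, -0.4, -1.8]
width: 61.1
gripper_force: 66.6
```

```bash
python3 f.py
```

```text
t 12.4 rail TCP [ -0.71 -11.26   2.19] F rail [ 3.2 -1.4 -0.4] M [-0.14 -0.81 -0.02] rot err [-0.002 -0.001  0.001]
```

Emit:
send_rows:
  series:
    - {"dx":0.1,"dy":0,"dz":0,"ax":0,"ay":0,"az":0,"hand":0.6}
    - {"dx":0.2,"dy":0,"dz":0,"ax":0,"ay":0,"az":0,"hand":0.6}
    - {"dx":0.2,"dy":0,"dz":0,"ax":0,"ay":0,"az":0,"hand":0.6}

```text
clock: 12.7
eef_pos: [531.1, 138.9, 111.2]
tool_rot: [-2.686, -0.001, 1.913]
force: [0.6, -0.2, -1.8]
width: 61.0
gripper_force: 66.5
```

```bash
python3 f.py
```

```text
t 12.7 rail TCP [-0.73 -9.14  2.24] F rail [ 1.3 -0.4 -1.4] M [-0.07 -0.86  0.03] rot err [-0.002 -0.001  0.001]
```

Emit:
send_rows:
  series:
    - {"dx":0.1,"dy":0,"dz":0,"ax":0,"ay":0,"az":0,"hand":0.6}
    - {"dx":0.2,"dy":0,"dz":0,"ax":0,"ay":0,"az":0,"hand":0.6}
    - {"dx":0.2,"dy":0,"dz":0,"ax":0,"ay":0,"az":0,"hand":0.6}

```text
clock: 13.0
eef_pos: [530.5, 140.7, 111.3]
tool_rot: [-2.686, -0.001, 1.913]
force: [-0.2, 0.7, -2.5]
width: 61.0
gripper_force: 66.5
```

```bash
python3 f.py
```

```text
t 13.0 rail TCP [-0.71 -7.27  2.35] F rail [ 1.2  0.7 -2.2] M [-0.05 -0.82 -0.01] rot err [-0.002 -0.001  0.001]
```

Emit:
send_rows:
  series:
    - {"dx":0.1,"dy":0,"dz":0,"ax":0,"ay":0,"az":0,"hand":0.6}
    - {"dx":0.2,"dy":0,"dz":0,"ax":0,"ay":0,"az":0,"hand":0.6}
    - {"dx":0.2,"dy":0,"dz":0,"ax":0,"ay":0,"az":0,"hand":0.6}

```text
clock: 13.3
eef_pos: [530.0, 142.5, 111.4]
tool_rot: [-2.686, -0.001, 1.913]
force: [0.7, -0.1, -2.3]
width: 60.4
gripper_force: 66.5
```

```bash
python3 f.py
```

```text
t 13.3 rail TCP [-0.68 -5.37  2.46] F rail [ 1.5 -0.3 -1.8] M [-0.09 -0.73  0.03] rot err [-0.001 -0.001  0.001]
```

Emit:
send_rows:
  series:
    - {"dx":0.1,"dy":0,"dz":0.02,"ax":0,"ay":0,"az":0,"hand":0.6}
    - {"dx":0.2,"dy":0,"dz":0.02,"ax":0,"ay":0,"az":0,"hand":0.6}
    - {"dx":0.2,"dy":0,"dz":0.02,"ax":0,"ay":0,"az":0,"hand":0.6}

```text
clock: 13.6
eef_pos: [529.5, 143.6, 111.2]
tool_rot: [-2.686, 0.0, 1.913]
force: [1.7, -1.5, -2.3]
width: 60.5
gripper_force: 66.5
```

```bash
python3 f.py
```

```text
t 13.6 rail TCP [-0.67 -4.14  2.3 ] F rail [ 1.9 -2.  -1.6] M [-0.39 -0.75  0.05] rot err [-0.001  0.     0.   ]
```

Emit:
send_rows:
  series:
    - {"dx":0.05,"dy":0,"dz":0,"ax":0,"ay":0,"az":0,"hand":0.6}
    - {"dx":0.1,"dy":0,"dz":0,"ax":0,"ay":0,"az":0,"hand":0.6}
    - {"dx":0.1,"dy":0,"dz":0,"ax":0,"ay":0,"az":0,"hand":0.6}

```text
clock: 13.9
eef_pos: [529.5, 143.6, 111.3]
tool_rot: [-2.686, 0.001, 1.913]
force: [2.7, -4.1, -2.0]
width: 61.0
gripper_force: 66.5
```

```bash
python3 f.py
```

```text
t 13.9 rail TCP [-0.68 -4.15  2.34] F rail [ 1.9 -4.7 -1.3] M [-0.95 -0.69  0.19] rot err [-0.001  0.001 -0.   ]
```

Emit:
send_rows:
  series:
    - {"dx":0.05,"dy":0,"dz":0,"ax":0,"ay":0,"az":0,"hand":0.6}
    - {"dx":0.08,"dy":0,"dz":0,"ax":0,"ay":0,"az":0,"hand":0.6}
    - {"dx":0.08,"dy":0,"dz":0,"ax":0,"ay":0,"az":0,"hand":0.6}

```text
clock: 14.2
eef_pos: [529.5, 143.6, 111.2]
tool_rot: [-2.686, 0.002, 1.913]
force: [3.1, -5.8, -1.2]
width: 60.5
gripper_force: 66.5
```

```bash
python3 f.py
python3 - <<'E'
import cv2,numpy as np
from cell import get_image
T=get_image('top')['pixels'][125:200,160:260];S=get_image('side')['pixels'][155:230,145:245]
f=lambda I:cv2.resize(I,(400,300),interpolation=cv2.INTER_CUBIC)[:,:,::-1]
cv2.imwrite('pics/z.png',np.hstack([f(T),f(S)]))
E
```

```text
t 14.2 rail TCP [-0.69 -4.15  2.31] F rail [ 1.4 -6.5 -0.6] M [-1.27 -0.72  0.21] rot err [-0.001  0.002 -0.001]
```

View pics/z.png

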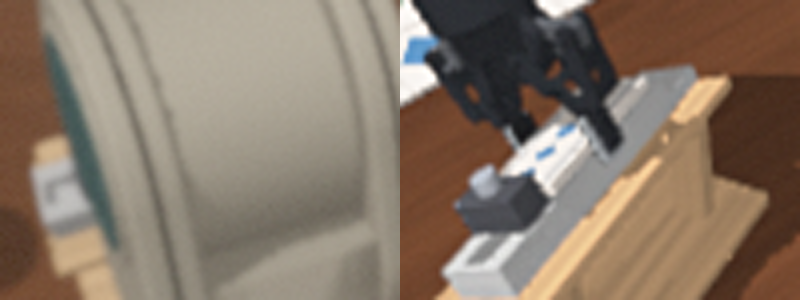

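The side view shows the tile's end meeting the stop block (530,190), and pushing gives force with no movement. It is seated, so I'll ease it down and release.

Emit:
send_rows:
  series:
    - {"dx":0,"dy":0,"dz":0.06,"ax":0,"ay":0,"az":0,"hand":0.6}
    - {"dx":-0.03,"dy":0,"dz":0.06,"ax":0,"ay":0,"az":0,"hand":0.6}
    - {"dx":-0.03,"dy":0,"dz":0.06,"ax":0,"ay":0,"az":0,"hand":0.4}
    - {"dx":-0.03,"dy":0,"dz":0.06,"ax":0,"ay":0,"az":0,"hand":0.2}
    - {"dx":-0.03,"dy":0,"dz":0.06,"ax":0,"ay":0,"az":0,"hand":0}
    - {"dx":-0.03,"dy":0,"dz":0.06,"ax":0,"ay":0,"az":0,"hand":0}
    - {"dx":-0.03,"dy":0,"dz":0.06,"ax":0,"ay":0,"az":0,"hand":0}
    - {"dx":-0.03,"dy":0,"dz":0.06,"ax":0,"ay":0,"az":0,"hand":0}

```text
clock: 15.1
eef_pos: [528.5, 145.8, 110.7]
tool_rot: [-2.686, -0.001, 1.913]
force: [0.4, 0.6, 0.4]
width: 85.3
gripper_force: 0.0
```

```bash
python3 f.py
```

```text
t 15.1 rail TCP [-0.66 -1.72  1.73] F rail [0.3 0.4 0.6] M [ 0.01 -0.46  0.01] rot err [-0.001 -0.001  0.001]
```

Released and no contact force. Retreating along the tool axis.

Emit:
send_rows:
  series:
    - {"dx":0,"dy":0,"dz":-0.5,"ax":0,"ay":0,"az":0,"hand":0}
    - {"dx":0,"dy":0,"dz":-2,"ax":0,"ay":0,"az":0,"hand":0}
    - {"dx":0,"dy":0,"dz":-4.5,"ax":0,"ay":0,"az":0,"hand":0}
    - {"dx":-3,"dy":0,"dz":-8,"ax":0,"ay":0,"az":0,"hand":0}
    - {"dx":-7,"dy":0,"dz":-11,"ax":0,"ay":0,"az":0,"hand":0}
    - {"dx":-11,"dy":0,"dz":-13,"ax":0,"ay":0,"az":0,"hand":0}
    - {"dx":-15,"dy":0,"dz":-13,"ax":0,"ay":0,"az":0,"hand":0}
    - {"dx":-19,"dy":0,"dz":-13,"ax":0,"ay":0,"az":0,"hand":0}
    - {"dx":-20,"dy":0,"dz":-13,"ax":0,"ay":0,"az":0,"hand":0}
    - {"dx":-20,"dy":0,"dz":-13,"ax":0,"ay":0,"az":0,"hand":0}

```text
clock: 16.1
eef_pos: [649.8, -26.3, 227.1]
tool_rot: [-2.686, 0.0, 1.909]
force: [0.3, 1.0, -0.6]
width: 85.3
gripper_force: 0.0
```

```bash
python3 f.py
python3 - <<'E'
import cv2
from h import *
from cell import get_image
R,o=rail(np.load('rail.npy'))
for n in('side','top'):
    b=get_image(n)['pixels'].astype(float);w=np.clip(b[:,:,2]-b[:,:,0]-15,0,None);m=(w>0).astype(np.uint8)
    k,l=cv2.connectedComponents(m);yy,xx=np.mgrid[:384,:512]
    q=[proj(n,R@np.array([0,y,28.3])+o)[0] for y in(-50,-27.6,-4,19.6,43)];print(n,np.round(q,1).tolist())
    for i in range(1,k):
        s=w*(l==i)
        c=np.array([(s*xx).sum(),(s*yy).sum()])/s.sum()
        if min(np.linalg.norm(c-z) for z in q)<8 and (l==i).sum()>3: print(c.round(1))
E
```

```text
t 16.1 rail TCP [  -0.82 -204.59  131.17] F rail [ 0.8  0.8 -0.2] M [ 0.03 -0.46  0.  ] rot err [-0.002 -0.001 -0.003]
side [[194.2, 178.5], [189.9, 183.3], [185.2, 188.5], [180.4, 193.9], [175.4, 199.4]]
[194.5 176.9]
[190.2 182. ]
[185.7 187.3]
[180.9 192.7]
[177.1 197.5]
top [[222.4, 152.2], [215.1, 154.8], [207.4, 157.5], [199.6, 160.2], [192.0, 162.9]]
[223.8 150.4]
[215.9 153.3]
[208.2 156.2]
[200.4 159.1]
[192.5 162.1]
```

Run:
```python
import cv2,numpy as np
from cell import get_image
def cen(S):
    S=S.astype(float);w=np.clip(S[:,:,0]-S[:,:,2]-60,0,None);k,l=cv2.connectedComponents((w>0).astype(np.uint8));yy,xx=np.mgrid[:300,:400]
    for i in range(1,k):
        s=w*(l==i)
        if (l==i).sum()>40: print((((s*xx).sum()/s.sum()/4+145).round(2)),((s*yy).sum()/s.sum()/4+155).round(2),(l==i).sum())
cen(cv2.imread('pics/z.png')[:,400:])
print();I=get_image('side')['pixels'][155:230,145:245];cen(cv2.resize(I,(400,300),interpolation=cv2.INTER_CUBIC)[:,:,::-1])
```

```text
149.39 167.42 572
186.42 187.54 83
181.32 193.11 84

151.79 167.63 1056
194.97 177.23 78
190.36 182.48 65
185.95 187.69 57
181.24 193.12 79
```

```bash
python3 -c "
from cell import *
print(finish_job())"
```

```text
the job is handed in; nothing more can be done
None
```

The white sample is on the rail, face outwards and seated against the stop, let go, and the job is handed in at about 16 s. The push ended at about 6.5 N with no more movement, and a before-and-after picture check showed no shift on release. The pin reading and the verdict were not shown.

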